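# Lay out the patio table: pot, jar and tumbler in a row

## Robot

A 6-joint arm with a two-finger parallel gripper is mounted at the origin on the work surface. World frame = base frame: x ahead of the robot, y to its left, z up, the work surface at z = 0. Lengths are in m, angles in rad, forces in N, time in s.
With the tool pointing down it reaches from about 0.35 to 0.975 m from the base axis. Payload 7.1 kg.
Tool frame: the origin (TCP) lies midway between the tips of the shut fingers; the grasp point (between the pads) lies 19 mm behind it; z points along the fingers, x is the direction in which the jaws open and shut, and the axes are right-handed (so a half turn about z gives the same grasp; the last joint's range is limited). The gripper opens to 88 mm and grips with 3 to 60 N. Pads are 20 mm wide; open, the fingers measure 115 mm over their backs; the gripper's body (75 mm by 178 mm) begins 61 mm behind the grasp point.
Start: joints at [1.234, 0.423, 1.63, -0, 1.089, -0.019], TCP at [0.195, 0.594, 0.189] pointing down, gripper open.
Joint ranges: [-3, 3], [-0.9, 2.11], [0.09, 2.58], [-1.31, 4.45], [0.11, 2.69], [-2.54, 2.54]. Speed limits (rad/s): [2.39, 2.39, 3.01, 3.14, 3.14, 3.14].

## Interface

Orientations are given as a unit quaternion [w, x, y, z].
In Python, from station import move_pose, movel, movej, command_gripper, wait, inverse_kinematics, read_camera, camera_info, MotionError, job_done, get_time, get_joint_pos, get_qvel, get_effort, get_tcp_pos, get_ee_rot, get_ft_force, get_ft_torque, get_grip_width gives the robot as it stands. Calls block until the motion is done:
- move_pose(position, orientation): joint-space move of the TCP to a pose.
- movel(position, frame=None, v=0.15, until_force=None): straight line of the TCP; frame=None keeps the orientation; v is the mean speed in m/s. With until_force (N) it stops when the force on the tool has changed by that much, and returns True; else False.
- movej(angles): joint-space move.
- command_gripper(opening): opening from 0.0 (shut) to 1.0 (fully open); the grip force is fixed at half the most; returns when the fingers have stopped.
- wait(seconds).
- inverse_kinematics(position, orientation): joint angles nearest the present ones, or None.
- read_camera(name): name is "scene" or "top" or "wrist"; returns the picture (400x640x3 uint8, red, green, blue); there is no depth.
- camera_info(name): a dict with "intrinsics" (3x3 intrinsics, pixels), "dist" ([k1, k2, p1, p2, k3] as OpenCV has them; the pictures are not rectified), "T" (4x4, takes a point from camera to world coordinates); the wrist camera has in their place "tool_from_camera" (4x4, takes a point from camera to tool coordinates, whose origin is the TCP and whose axes are the tool frame's). Camera axes: x right, y up, looking along -z (the intrinsics and any distortion apply to the point x, -y, -z); pixel columns grow to the right and rows downward; lengths in m; the calibration is good to about 2 mm. A picture is of the moment at which its call begins: read the wrist's pose just before it. camera_info takes no time and is no camera call.
A pose or a line that the arm cannot do raises MotionError and nothing moves.
- job_done(): hands the job in, once; it reports no verdict.
Readings, each from a call of its own:
- get_time(): time.
- get_joint_pos(): joint angles.
- get_qvel(): joint speeds.
- get_effort(): joint torques, N m.
- get_tcp_pos(): TCP position.
- get_ee_rot(): TCP orientation.
- get_ft_force(): force on the tool from outside, world axes, zero at the start.
- get_ft_torque(): the same for the moment, N m.
- get_grip_width(): opening from 0.0 (shut) to 1.0 (fully open).
Only numpy, scipy, OpenCV 4.12 (cv2) and the standard library are available. Lean on these libraries where they do the work, as an engineer would, in place of code of your own. Each camera call takes 0.05 s, during which the arm holds its last target. There are 200 camera calls.

## Task

Please lay out the patio table in a row: stand the succulent pot in the middle of the terracotta saucer, the steel tumbler in the middle of the square cork coaster, and the glass jar on the bare table midway on the straight line between those two. Put the wooden lid on the jar so that it sits flat on the rim with its plug in the mouth. Keep everything upright and leave the trowel, the empty clay pot and the sunscreen bottle where they are.

Things in the scene. Friction and masses are not known exactly. Their poses are not given: they have to be found in the camera images.
- pot: White ceramic plant pot with a green succulent rosette, loose, about 220 g. Round: foot 52 mm across, tapering out to a plain upright collar 64 mm across from 42 to 64 mm above its underside (the grip); the plant, 54 mm across, reaches 92 mm. Origin: centre of the underside; z up along its axis.
- tumbler: Brushed stainless steel tumbler with a closed black clip-on lid, loose, about 280 g. Straight cylinder 64 mm across, steel up to 118 mm, then the lid 65 mm across; its clip tops out at 132 mm. Solid and closed; grip it by the steel sides. Origin: centre of the underside; z up along its axis.
- jar: Open clear glass jar, loose, about 200 g. Straight cylinder 60 mm across, 85 mm high, 4 mm wall, so the mouth is 52 mm across. Origin: centre of the underside; z up along its axis.
- jar_lid: Pale wooden jar lid, loose, 60 g, at the start standing plug down on the table. From below: plug 40 mm across, 10 mm high; disc 66 mm across, from 10 to 20 mm; round knob 22 mm across, from 20 to 45 mm (the grip). Origin: centre of the plug underside; z up. Seated, the disc lies on the rim and this origin is 75 mm above that of the jar; the plug has 6 mm play all round.
- saucer: Terracotta saucer, fixed to the table: 110 mm across, rim 12 mm high, floor 5 mm above the table and about 90 mm across. Origin: centre of the underside, at table height; its y axis is the line through the centre of the coaster (the coaster may lie to +y or -y).
- coaster: Square cork coaster, fixed to the table: 95 x 95 mm, 8 mm thick. Origin: centre of the underside, at table height. Its centre is always 240 mm from the saucer's; the bare table between them is where the jar goes.
- trowel: Green plastic hand trowel lying on the table beyond the row (far side from the robot), loose: 225 mm long, 56 mm wide, 26 mm high. A bystander: leave it. Origin: about its middle, at table height; x runs from handle to blade tip.
- clay_pot: Small empty terracotta pot, loose, 72 mm across at the rim, 62 mm high. A bystander: leave it. Origin: centre of the underside; z up.
- sunscreen: White plastic bottle with a grey cap, loose, 52 mm across, 140 mm high. A bystander: leave it. Origin: centre of the underside; z up.
- fan: Small desk fan with an aluminium base and a wire cage, fixed to the table at its left (+y) side: base 130 mm across, cage 170 mm across, 272 mm high in all. An obstacle only. Origin: centre of the base's underside; it blows along its -x.

How it is judged:
At the end, for the whole second after the job is handed in: Pot on the saucer floor and tumbler on the coaster, each within 13 mm of centre; jar on the table within 15 mm of the line through both centres and within 135 mm of each (240 mm apart); lid seated flat on the jar (height within 4 mm); all upright within 0.12 rad, released, at rest (horizontal distance between pot and saucer below 0.013 m and height (world z) of pot below 0.009 m and horizontal distance between tumbler and coaster below 0.013 m and height (world z) of tumbler between 0.005 and 0.012 m and horizontal distance between jar and saucer below 0.135 m and horizontal distance between jar and coaster below 0.135 m and x of jar in the frame of saucer between -0.015 and 0.015 m and height (world z) of jar below 0.004 m and horizontal distance between jar_lid and jar below 0.009 m and z of jar_lid in the frame of jar between 0.071 and 0.079 m and angle between each of pot, tumbler, jar, jar_lid's own z axis and vertical below 0.12 rad and linear speed of each of pot, tumbler, jar, jar_lid below 0.02 m/s and angular speed of each of pot, tumbler, jar, jar_lid below 0.2 rad/s); the robot touches nothing.
It fails at once if the trowel is shifted by more than 20 mm (distance of trowel from where it was at the start of the episode above 0.02 m).
It fails at once if the empty clay pot is shifted by more than 20 mm (distance of clay_pot from where it was at the start of the episode above 0.02 m).
It fails at once if the sunscreen bottle is shifted by more than 20 mm (distance of sunscreen from where it was at the start of the episode above 0.02 m).
It fails at once if the pot, tumbler, jar or jar lid is tipped over (more than about 45 degrees) (angle between any of pot, tumbler, jar, jar_lid's own z axis and vertical above 0.8 rad).
It also fails if it takes over 115 s, if anything falls off the work surface, if the arm or the gripper's body presses on something with over 40 N, if the wrist force passes 120 N, or if a joint passes its speed limit or range.

## Working session

There is one attempt and no reset: what is moved stays moved. The work goes in short steps, each a Python script; the robot and the scene stay as the last script left them, time stands still between calls to the robot, and variables do not carry over. Pictures are saved under pics/ and viewed, about 12 in all and at most 16, crops included, and the job is handed in when it is done.

```bash
mkdir -p pics; ls; python3 - <<'E'
from station import *
import cv2
for n in ("top","scene"):
    im=read_camera(n); cv2.imwrite(f"pics/{n}0.png",im[:,:,::-1])
    c=camera_info(n); print(n,c)
print(camera_info("wrist"),get_time(),get_ee_rot(),get_tcp_pos())
E
```

```text
pics
top {'intrinsics': array([[489.7196687 ,   0.        , 312.09461377],
       [  0.        , 489.7196687 , 190.32567462],
       [  0.        ,   0.        ,   1.        ]]), 'dist': array([0.04865076, 0.        , 0.        , 0.        , 0.        ]), 'T': array([[ 0.00743739,  0.98609257, -0.16603053,  0.35579435],
       [-0.99959977,  0.01186336,  0.0256818 ,  0.14797617],
       [ 0.02729431,  0.16577307,  0.98578614,  1.41621584],
       [ 0.        ,  0.        ,  0.        ,  1.        ]])}
scene {'intrinsics': array([[432.6399931 ,   0.        , 319.04041128],
       [  0.        , 432.6399931 , 196.87211029],
       [  0.        ,   0.        ,   1.        ]]), 'dist': array([-0.09035425,  0.        ,  0.        ,  0.        ,  0.        ]), 'T': array([[ 0.66813299, -0.43320164,  0.60492532,  1.41153493],
       [ 0.74401858,  0.38255992, -0.54779947, -0.60729574],
       [ 0.00588745,  0.81607858,  0.57791097,  0.83973698],
       [ 0.        ,  0.        ,  0.        ,  1.        ]])}
{'intrinsics': array([[294.256962  ,   0.        , 324.81823731],
       [  0.        , 294.256962  , 198.87626211],
       [  0.        ,   0.        ,   1.        ]]), 'dist': array([0.00080486, 0.        , 0.        , 0.        , 0.        ]), 'tool_from_camera': array([[ 9.99999476e-01, -3.61403164e-04,  9.58037619e-04,
        -1.29550534e-04],
       [-1.18034534e-04, -9.70090047e-01, -2.42745312e-01,
        -6.55424789e-02],
       [ 1.01711168e-03,  2.42745072e-01, -9.70089581e-01,
        -1.96417321e-01],
       [ 0.00000000e+00,  0.00000000e+00,  0.00000000e+00,
         1.00000000e+00]])} 0.1 [ 4.02438161e-04  8.10075811e-01  5.86324723e-01 -5.80748887e-04] [0.19508002 0.59317877 0.18788263]
```

View pics/top0.png

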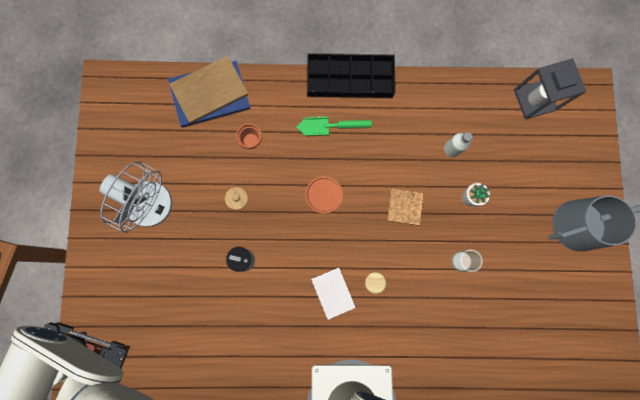

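View pics/scene0.png

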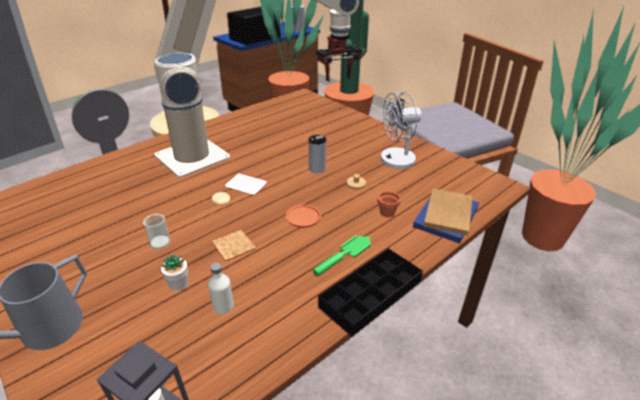

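The top view shows the following, as pixel positions:

| Object | Position |
|---|---|
| saucer | (324,195) |
| coaster | (405,207) |
| pot | (478,194) |
| sunscreen | (458,144) |
| jar | (467,261) |
| jar lid | (236,198) |
| tumbler | (240,259) |
| clay pot | (249,136) |
| trowel | (335,126) |
| fan | (135,200) |

A pale disc at (375,283) and a paper at (333,293) are unlisted, flat decor. The scene view agrees with all of this.

```bash
cat > h.py <<'E'
from station import *
import numpy as np, cv2
from scipy.spatial.transform import Rotation as R
def quat(a):  # tool down, jaw direction at world angle a
    M=np.array([[np.cos(a),np.sin(a),0],[np.sin(a),-np.cos(a),0],[0,0,-1]])
    x,y,z,w=R.from_matrix(M).as_quat(); return [w,x,y,z]
def pose():
    w,x,y,z=get_ee_rot(); T=np.eye(4); T[:3,:3]=R.from_quat([x,y,z,w]).as_matrix(); T[:3,3]=get_tcp_pos(); return T
def snap(name,fn=None):
    c=camera_info(name); T=c["T"] if name!="wrist" else pose()@c["tool_from_camera"]
    im=read_camera(name)
    if fn: cv2.imwrite(fn,im[:,:,::-1]); np.save(fn[:-4]+".npy",T)
    return im,T
def p2w(name,T,pts,z):
    c=camera_info(name); u=cv2.undistortPoints(np.float64(pts).reshape(-1,1,2),c["intrinsics"],c["dist"])[:,0]
    d=np.c_[u[:,0],-u[:,1],-np.ones(len(u))]@T[:3,:3].T
    o=T[:3,3]; return o+d*((z-o[2])/d[:,2])[:,None]
def blobs(mask,amin=60):
    cs,_=cv2.findContours(mask.astype(np.uint8),cv2.RETR_EXTERNAL,cv2.CHAIN_APPROX_NONE)
    return [c for c in cs if cv2.contourArea(c)>amin]
E
python3 - <<'E'
from h import *
T=camera_info("top")["T"]
for n,px,z in [("saucer",(324,195),.01),("coaster",(405,207),.008),("pot",(478,194),.08),("sun",(465,136),.14),("sunbase",(452,152),0.01),("jar rim",(474,261),.085),("jarbase",(460,261),0.0),("lid",(236,198),.02),("tumbler",(240,259),.125),("clay",(249,136),.06),("fan",(158,205),.0),("trowelL",(297,127),0),("trowelR",(371,124),0),("paledisc",(375,283),0)]:
    print(n,p2w("top",T,[px],z)[0].round(3))
E
```

```text
saucer [0.579 0.077 0.01 ]
coaster [ 0.547 -0.16   0.008]
pot [ 0.576 -0.347  0.08 ]
sun [ 0.725 -0.298  0.14 ]
sunbase [ 0.713 -0.302  0.01 ]
jar rim [ 0.392 -0.325  0.085]
jarbase [ 0.394 -0.315  0.   ]
lid [0.566 0.33  0.02 ]
tumbler [0.39  0.3   0.125]
clay [0.739 0.294 0.06 ]
fan [0.546 0.555 0.   ]
trowelL [0.786 0.158 0.   ]
trowelR [ 0.799 -0.065  0.   ]
paledisc [ 0.329 -0.07   0.   ]
```

```bash
python3 - <<'E'
from h import *
V=[("tum",.38,.29,.26),("lid",.55,.31,.2),("row",.53,-.04,.24),("pot",.56,-.34,.2),("jar",.385,-.315,.2)]
t=[]
for n,x,y,z in V:
    move_pose([x,y,z],quat(np.pi/2)); im,T=snap("wrist",f"pics/w_{n}.png"); print(n,get_time(),get_tcp_pos().round(3),get_joint_pos().round(2))
    t.append(cv2.resize(im[:,:,::-1],(400,250),interpolation=cv2.INTER_AREA))
t.append(t[0]*0)
cv2.imwrite("pics/mont.png",np.vstack([np.hstack(t[i:i+2]) for i in (0,2,4)])[:,:])
im=cv2.imread("pics/mont.png"); cv2.imwrite("pics/mont.png",cv2.resize(im,(640,600)))
E
```

```text
tum 1.5083 [0.38  0.291 0.26 ] [ 0.63  0.12  1.87  0.    1.15 -0.94]
lid 2.3167 [0.549 0.31  0.2  ] [ 0.5   0.42  1.61  0.    1.12 -1.08]
row 3.6917 [ 0.53  -0.039  0.24 ] [-0.1   0.23  1.79  0.    1.13 -1.67]
pot 4.9083 [ 0.56  -0.338  0.2  ] [-0.56  0.45  1.55  0.    1.14 -2.13]
jar 5.7 [ 0.387 -0.316  0.201] [-0.71  0.22  1.89  0.    1.02 -2.28]
```

View pics/mont.png

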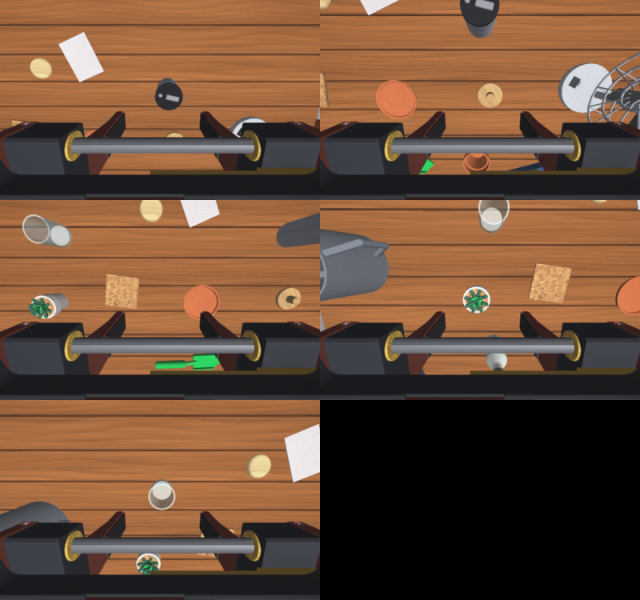

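The montage shows all objects clear of the fingers, at these full-frame pixels in their own wrist views:

| Object | Pixel |
|---|---|
| tumbler lid | (336,190) |
| jar lid | (340,190) |
| coaster | (244,184) |
| saucer | (400,204) |
| pot | (312,200) |
| jar | (322,190) |

Next I segment them.

```bash
python3 - <<'E'
from h import *
def seg(n,c,w):  # Mahalanobis-free: Lab distance from table median colours (ring)
    im=cv2.imread(f"pics/w_{n}.png"); x,y=c
    return im[y-w:y+w,x-w:x+w]
out=[]
for n,c,w in [("tum",(336,190),45),("lid",(340,190),45),("row",(244,184),45),("row",(400,204),45),("pot",(312,200),45),("jar",(322,190),45)]:
    s=seg(n,c,w); hsv=cv2.cvtColor(s,cv2.COLOR_BGR2HSV)
    print(n,c,"centre",hsv[w-3:w+3,w-3:w+3].reshape(-1,3).mean(0).astype(int),"table",np.percentile(hsv[:12].reshape(-1,3),[5,50,95],axis=0).astype(int).tolist())
    out.append(cv2.resize(s,(260,260),interpolation=cv2.INTER_CUBIC))
cv2.imwrite("pics/crops.png",np.vstack([np.hstack(out[:3]),np.hstack(out[3:])]))
E
```

```text
tum (336, 190) centre [122  13 109] table [[12, 153, 169], [12, 154, 182], [13, 156, 188]]
lid (340, 190) centre [ 16 113 198] table [[12, 151, 151], [12, 153, 164], [13, 155, 170]]
row (244, 184) centre [ 15 126 220] table [[12, 142, 153], [12, 153, 165], [13, 155, 172]]
row (400, 204) centre [  9 159 220] table [[11, 146, 110], [12, 153, 168], [13, 155, 174]]
pot (312, 200) centre [ 72 150 141] table [[12, 152, 156], [12, 153, 167], [13, 155, 174]]
jar (322, 190) centre [ 21  20 218] table [[12, 153, 173], [12, 154, 181], [13, 156, 185]]
```

View pics/crops.png

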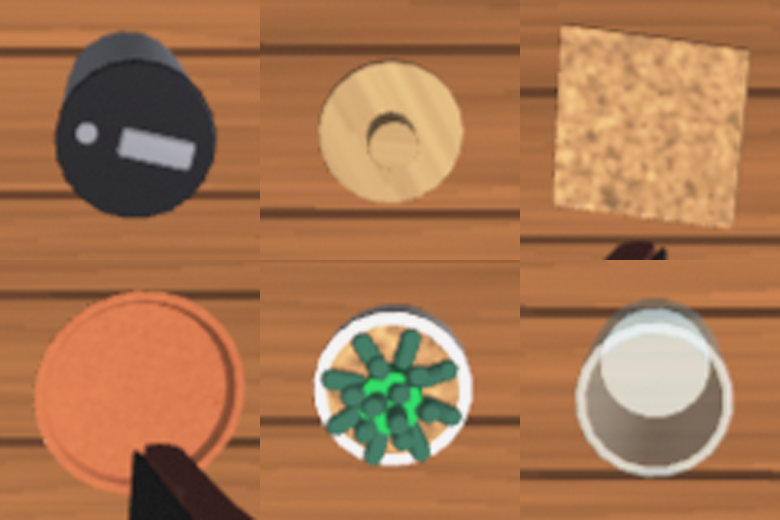

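```bash
cat >> h.py <<'E'
from scipy.optimize import least_squares
def fitc(P,r):
    f=lambda q:np.hypot(P[:,0]-q[0],P[:,1]-q[1])-q[2]
    s=least_squares(f,[*P[:,:2].mean(0),r],loss="soft_l1",f_scale=.001)
    return s.x,np.median(np.abs(f(s.x)))
MASK={"dark":lambda h:h[...,2]<68,"pale":lambda h:(h[...,1]<142)&(h[...,2]>150),"red":lambda h:(h[...,0]<=10)&(h[...,1]>140)&(h[...,2]>125),
 "white":lambda h:(h[...,1]<45)&(h[...,2]>185)}
def find(im,T,c,w,mask,z,r,keep=lambda u,v:u==u):
    """im RGB; largest blob of mask in window -> world circle fit (x,y,r), residual, n"""
    x,y=c; h=cv2.cvtColor(im[y-w:y+w,x-w:x+w],cv2.COLOR_RGB2HSV)
    b=max(blobs(MASK[mask](h),20),key=lambda b:cv2.contourArea(cv2.convexHull(b)))
    p=b[:,0].astype(float)+[x-w,y-w]
    p=p[keep(p[:,0],p[:,1])]
    P=p2w("wrist",T,p,z); s,e=fitc(P,r); return s.round(4),round(e,4),len(p)
E
python3 - <<'E'
from h import *
L=lambda n:(cv2.imread(f"pics/w_{n}.png")[:,:,::-1].copy(),np.load(f"pics/w_{n}.npy"))
print("tum",*[find(*L("tum"),(336,190),45,"dark",z,.0325,lambda u,v:v>186) for z in (.118,.128)])
print("lid",find(*L("lid"),(340,190),40,"pale",.02,.033))
print("saucer",find(*L("row"),(400,204),45,"red",.012,.055,lambda u,v:(v<212)))
print("pot",find(*L("pot"),(312,200),40,"white",.064,.032))
print("jar",find(*L("jar"),(322,190),40,"white",.085,.030,lambda u,v:v>193))
im,T=L("row"); h=cv2.cvtColor(im[134:230,196:292],cv2.COLOR_RGB2HSV)
b=max(blobs(MASK["pale"](h)),key=cv2.contourArea); p=b[:,0]+[196.,134.]; P=p2w("wrist",T,p,.008)
print("coaster",cv2.minAreaRect((P[:,:2]*1000).astype(np.float32)))
E
```

```text
tum (array([0.3926, 0.3049, 0.0315]), np.float64(0.0003), 91) (array([0.3903, 0.3045, 0.0306]), np.float64(0.0003), 91)
lid (array([0.5663, 0.3293, 0.0325]), np.float64(0.0003), 140)
saucer (array([0.5804, 0.0766, 0.0534]), np.float64(0.0003), 115)
pot (array([ 0.579 , -0.3536,  0.0301]), np.float64(0.0016), 215)
jar (array([ 0.393 , -0.3182,  0.0287]), np.float64(0.0003), 73)
coaster ((548.4421997070312, -160.39059448242188), (95.7165756225586, 95.4357681274414), 82.23973846435547)
```

```bash
cat >> h.py <<'E'
SAU=np.array([.5804,.0766]); COA=np.array([.5484,-.1604]); MID=(SAU+COA)/2; A=-.134
def pick(xy,z,hover,a=A):
    move_pose([*xy,hover],quat(a)); movel([*xy,z],v=.12); command_gripper(0.0)
    print("grip mm",round(get_grip_width()*88,1),"f",get_ft_force().round(1),"t",round(get_time(),1))
def place(xy,z,hover,a=A,f=4):
    move_pose([*xy,hover],quat(a)); movel([*xy,z+.015],v=.12)
    hit=movel([*xy,z-.004],v=.03,until_force=f); print("hit",hit,get_tcp_pos().round(4),"f",get_ft_force().round(1),"t",round(get_time(),1))
E
python3 - <<'E'
from h import *
pick([.393,-.3182],.041,.17)
movel([.393,-.3182,.17],v=.15); print("lift mm",round(get_grip_width()*88,1),get_ft_force().round(1))
place(MID,.041,.17)
E
```

```text
grip mm 60.0 f [-0.6  0.1  3.4] t 9.0
lift mm 60.0 [-0.1  0.6 -1.8]
hit True [ 0.5642 -0.0419  0.0404] f [ 1.1 -0.3 -1.8] t 12.9
```

```bash
python3 - <<'E'
from h import *
command_gripper(1.0); movel([*MID,.17],v=.15)
move_pose([MID[0]-.02,MID[1],.2],quat(np.pi/2)); im,T=snap("wrist","pics/w_jar2.png")
move_pose([.55,.31,.2],quat(A)); im2,T2=snap("wrist","pics/w_lid2.png")
print(get_time(),get_joint_pos().round(2))
cv2.imwrite("pics/m2.png",np.hstack([im,im2])[:,:,::-1][::1,::1][:, :]); m=cv2.imread("pics/m2.png"); cv2.imwrite("pics/m2.png",cv2.resize(m,(800,250),interpolation=cv2.INTER_AREA))
E
```

```text
18.0833 [ 0.49  0.42  1.61 -0.    1.12  0.63]
```

View pics/m2.png

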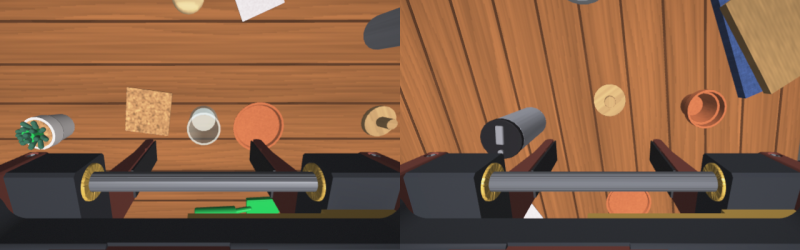

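The jar stands upright at (326,200), between the coaster at (237,178) and the saucer at (413,200). The lid is at (336,160) in the second view. I'll measure both.

```bash
python3 - <<'E'
from h import *
L=lambda n:(cv2.imread(f"pics/w_{n}.png")[:,:,::-1].copy(),np.load(f"pics/w_{n}.npy"))
print("jar",find(*L("jar2"),(326,204),36,"white",.085,.030,lambda u,v:v>204))
print("saucer",find(*L("jar2"),(413,200),46,"red",.012,.055,lambda u,v:v<215))
im,T=L("jar2"); h=cv2.cvtColor(im[130:226,190:286],cv2.COLOR_RGB2HSV)
b=max(blobs(MASK["pale"](h)),key=cv2.contourArea); P=p2w("wrist",T,b[:,0]+[190.,130.],.008)
print("coaster",cv2.minAreaRect((P[:,:2]*1000).astype(np.float32)))
print("lid",find(*L("lid2"),(336,160),40,"pale",.02,.033))
E
```

```text
jar (array([ 0.5644, -0.0418,  0.0286]), np.float64(0.0003), 78)
saucer (array([0.5806, 0.0766, 0.0536]), np.float64(0.0003), 137)
coaster ((548.5118408203125, -160.3011016845703), (95.68709564208984, 95.34085845947266), 82.2381591796875)
lid (array([0.5663, 0.3293, 0.0325]), np.float64(0.0003), 146)
```

```bash
python3 - <<'E'
from h import *
L=[.5663,.3293]
pick(L,.025,.15); movel([*L,.18],v=.15); print("lift mm",round(get_grip_width()*88,1),get_ft_force().round(1))
place([.5644,-.0418],.100,.18,f=3)
im,T=snap("scene","pics/s1.png"); cv2.imwrite("pics/s1c.png",cv2.resize(im[100:300,150:450,::-1],(750,500)))
E
```

```text
grip mm 0.7 f [ 0.3  0.1 -1. ] t 20.9
lift mm 0.5 [ 0.7 -0.1  0.1]
hit False [ 0.5644 -0.0418  0.096 ] f [ 0.4 -0.6 -0.4] t 25.0
```

View pics/s1c.png

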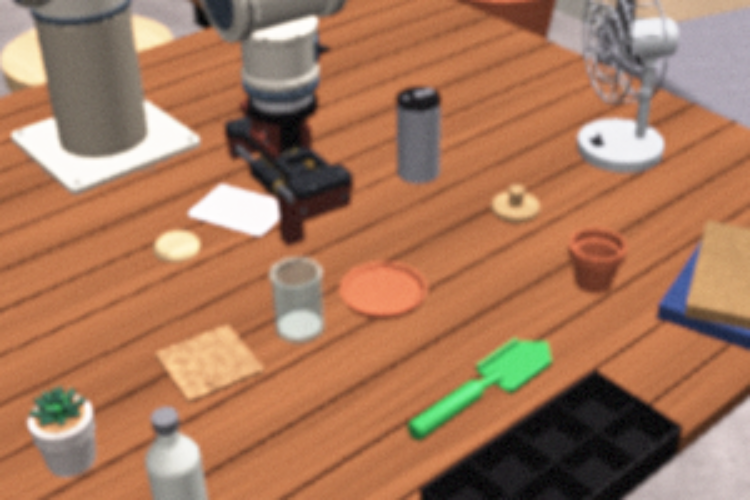

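The gripper closed on nothing: the lid is still on the table at crop (517,205), and the jar at (297,300) is unharmed. I need to see where the lid is now before trying again.

```bash
python3 - <<'E'
from h import *
movel([.5644,-.0418,.18],v=.15); command_gripper(1.0)
move_pose([.5663,.3293,.12],quat(A)); im,T=snap("wrist","pics/w_lid3.png")
print(get_time(), T[:3,3].round(3)); 
c=camera_info("wrist"); K=c["intrinsics"]
def proj(X):
    q=np.linalg.inv(T)@[*X,1]; return (K@[q[0],-q[1],-q[2]])[:2]/-q[2]
print("expected disc",proj([.5663,.3293,.02]),"knob top",proj([.5663,.3293,.045]))
h=cv2.cvtColor(im,cv2.COLOR_RGB2HSV); 
for b in blobs(MASK["pale"](h)&(h[...,0]>12),800): print(cv2.boundingRect(b))
cv2.imwrite("pics/l3.png",im[:,:,::-1])
E
```

```text
28.575 [0.576 0.393 0.317]
expected disc [323.94080367 189.67922799] knob top [323.89258837 195.28539476]
(293, 157, 64, 64)
(565, 0, 75, 158)
```

View pics/l3.png

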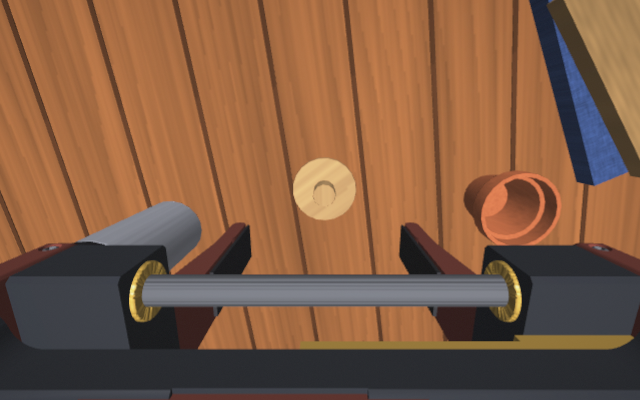

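The lid hasn't moved: it's at (324,190), as predicted. The open fingertips near (245,228) and (405,228) look further back than the TCP. I'll check the real tip height against the scene picture, with the fingers shut.

```bash
python3 - <<'E'
from h import *
c=camera_info("scene")
def proj(X):
    q=(np.linalg.inv(c["T"])@[*X,1])[:3]*[1,-1,-1]; return cv2.projectPoints(q.reshape(1,3),np.zeros(3),np.zeros(3),c["intrinsics"],c["dist"])[0].ravel()
for z in (.085,.096,.105,.115,.125,.135): print(z,((proj([.5644,-.0418,z])-[150,100])*2.5).round(0))
E
```

```text
0.085 [294. 270.]
0.096 [294. 263.]
0.105 [293. 256.]
0.115 [292. 249.]
0.125 [292. 242.]
0.135 [291. 235.]
```

In the scene picture the shut tips are at crop row ≈241, which puts them at z≈0.125. The TCP read 0.096, so the tips end about 28 mm short of the stated TCP. That fits both the missed knob and the tip perspective in the wrist view. A gentle touch on the bare table will measure it.

```bash
python3 - <<'E'
from h import *
move_pose([.566,.225,.1],quat(A)); command_gripper(0.0); movel([.566,.225,.012],v=.15)
try: print(movel([.566,.225,-.035],v=.025,until_force=3),get_tcp_pos().round(4),get_ft_force().round(1))
except MotionError as e: print(e)
movel([.566,.225,.1],v=.15); print(get_time())
E
```

```text
True [ 0.566   0.225  -0.0337] [-1.  -0.2  4. ]
33.8833
```

The tips touch the table at TCP z = −0.0337, so they really are 33 mm behind the stated TCP. I'll subtract 33 mm from grasp heights from here on and pick the lid with that.

```bash
python3 - <<'E'
from h import *
L=[.5663,.3293]; command_gripper(1.0)
pick(L,-.009,.12); movel([*L,.13],v=.15); print("lift mm",round(get_grip_width()*88,1),get_ft_force().round(1))
place([.5644,-.0418],.066,.13,f=3)
im,T=snap("scene","pics/s2.png"); cv2.imwrite("pics/s2c.png",cv2.resize(im[140:260,200:350,::-1],(750,600),interpolation=cv2.INTER_CUBIC))
E
```

```text
grip mm 21.5 f [ 0.1 -0.7 -1.2] t 38.0
lift mm 21.4 [-0.1 -0.5 -1.7]
hit True [ 0.5644 -0.0418  0.0653] f [ 0.5 -0.2  1. ] t 41.6
```

View pics/s2c.png

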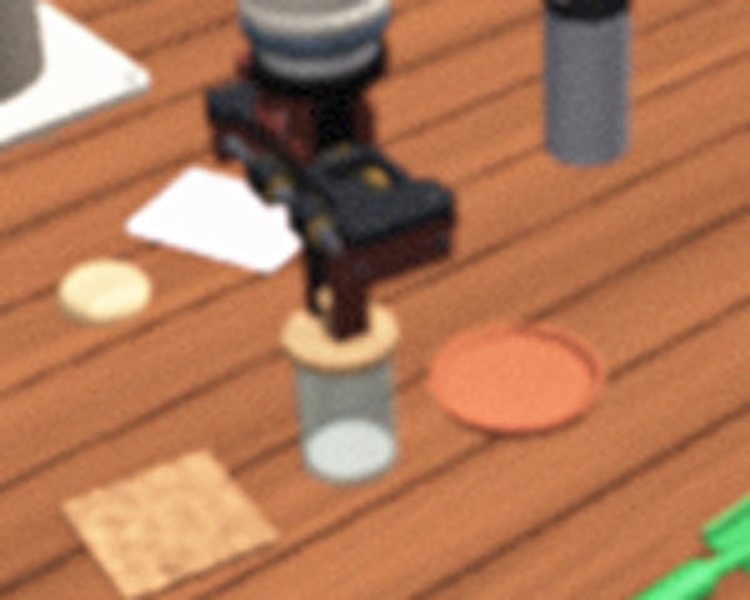

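The lid landed at TCP z 0.0653; the expected seated height is 0.066. The picture shows it level on the jar at (340,335). I'll release it, measure it from above, then fetch the tumbler.

```bash
python3 - <<'E'
from h import *
command_gripper(1.0); movel([.5644,-.0418,.13],v=.12)
im,T=snap("wrist","pics/w_seat.png")
c=camera_info("wrist"); q=np.linalg.inv(T)@[.5644,-.0418,.095,1]; uv=(c["intrinsics"]@[q[0],-q[1],-q[2]])[:2]/-q[2]; print("exp px",uv)
try: print("lid on jar",find(im,T,tuple(int(round(v)) for v in uv),50,"pale",.095,.033))
except Exception as e: print(e)
im=cv2.imread("pics/w_pot.png"); h=cv2.cvtColor(im[160:240,272:352],cv2.COLOR_BGR2HSV)
p=np.vstack(blobs((h[...,1]<45)&(h[...,2]>185),5)); p=cv2.convexHull(p)[:,0]+[272.,160.]
for k in (p,p[p[:,1]>200],p[p[:,1]<=200]): 
  s,e=fitc(p2w("wrist",np.load("pics/w_pot.npy"),k,.064),.032); print("pot",s.round(4),round(e,4),len(k))
t=[.3915,.3047]
pick(t,.033,.16); movel([*t,.215],v=.15); print("lift mm",round(get_grip_width()*88,1),get_ft_force().round(1))
place(COA,.041,.215); im,T=snap("scene","pics/s3.png"); cv2.imwrite("pics/s3c.png",cv2.resize(im[140:290,170:350,::-1],(720,600),interpolation=cv2.INTER_CUBIC))
E
```

```text
exp px [325.06101882 207.88993784]
lid on jar (array([ 0.5641, -0.0435,  0.0357]), np.float64(0.0043), 442)
pot [ 0.5786 -0.3535  0.0316] 0.0001 27
pot [ 0.5787 -0.3537  0.0316] 0.0001 14
pot [ 0.5787 -0.3534  0.0317] 0.0001 13
grip mm 64.4 f [-1.1  1.2  4.2] t 46.6
lift mm 64.1 [-0.2 -0.2 -3.7]
hit True [ 0.5476 -0.1602  0.0405] f [-0.4  0.8  2.3] t 51.8
```

View pics/s3c.png

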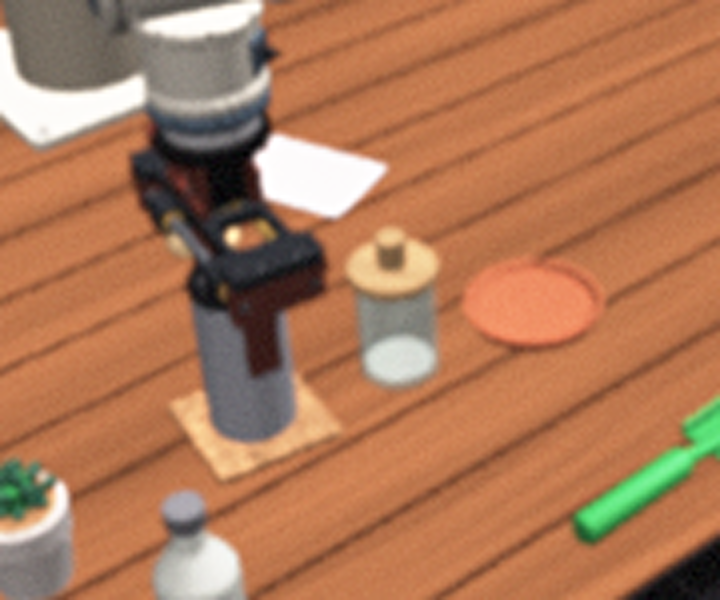

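The tumbler stands in the middle of the coaster at (250,400), and the lid sits level on the jar at (393,262). The pot fit is clean at (0.5787, −0.3535). Next I release the tumbler and move the pot, with the jaws turned side-on to the sunscreen.

```bash
python3 - <<'E'
from h import *
p=[.5787,-.3535]
command_gripper(1.0); movel([*COA,.19],v=.15)
pick(p,.003,.12,a=-1.2); movel([*p,.19],v=.15); print("lift mm",round(get_grip_width()*88,1),get_ft_force().round(1))
place(SAU,.008,.19); im,T=snap("scene","pics/s4.png"); cv2.imwrite("pics/s4c.png",cv2.resize(im[130:310,170:410,::-1],(800,600),interpolation=cv2.INTER_CUBIC))
E
```

```text
grip mm 63.7 f [-1.2  1.6  3.9] t 56.0
lift mm 63.6 [ 0.7  0.7 -2.8]
hit True [0.5805 0.0766 0.008 ] f [1.1 0.3 0.9] t 61.0
```

View pics/s4c.png

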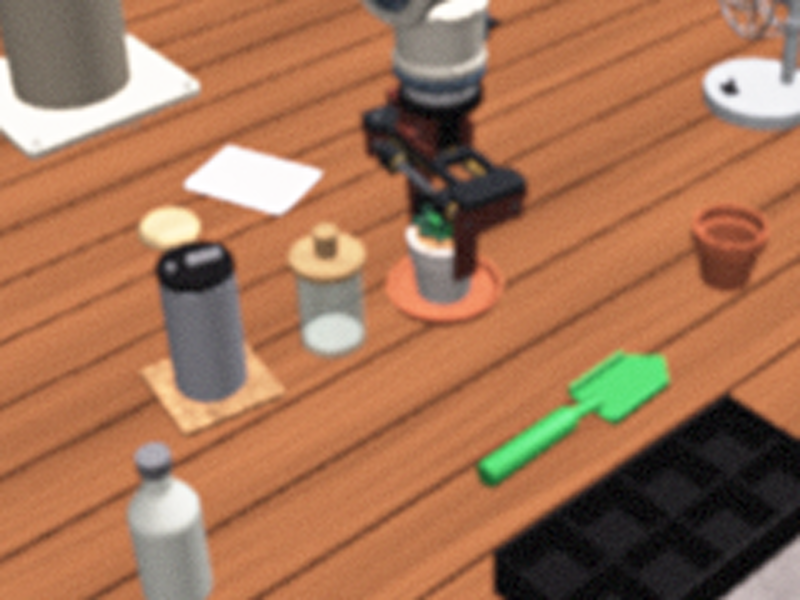

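The pot touched the saucer floor at the expected height and stands at (440,260). Now I release it, back off and make the final check from above.

```bash
python3 - <<'E'
from h import *
command_gripper(1.0); movel([*SAU,.16],v=.12)
move_pose([.50,-.04,.30],quat(np.pi/2)); wait(.3); im,T=snap("wrist","pics/w_fin.png"); cv2.imwrite("pics/fin.png",im[:,:,::-1]); print(get_time())
c=camera_info("wrist")
for n,X in [("pot",[*SAU,.069]),("lid",[*MID,.095]),("tum",[*COA,.13])]:
    q=np.linalg.inv(T)@[*X,1]; print(n,((c["intrinsics"]@[q[0],-q[1],-q[2]])[:2]/-q[2]).round(0))
E
```

```text
65.1083
pot [401. 224.]
lid [324. 219.]
tum [233. 216.]
```

View pics/fin.png

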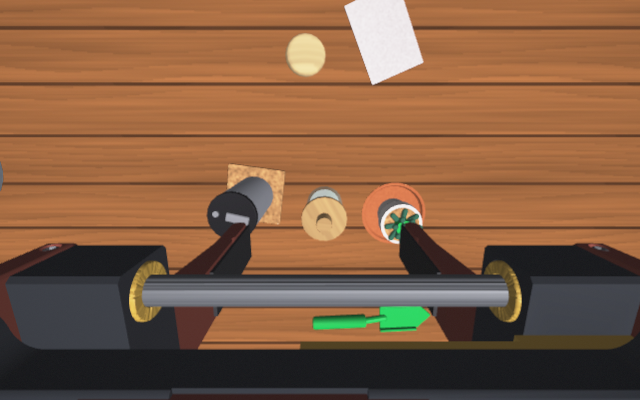

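The pot at (402,224), lid at (324,219) and tumbler lid at (233,215) are all within about 1 px of where centred placement puts them. I'll run a final numeric check and hand in if it passes.

```bash
python3 - <<'E'
from h import *
im=cv2.imread("pics/w_fin.png")[:,:,::-1].copy(); T=np.load("pics/w_fin.npy")
l=find(im,T,(324,219),32,"pale",.095,.033,lambda u,v:v>219); t=find(im,T,(233,216),32,"dark",.13,.0325,lambda u,v:(v>216)&(u<232))
p=find(im,T,(401,224),24,"white",.069,.032,lambda u,v:(v<226)|(u>408))
print("lid",l,"tum",t,"pot",p,"targets",MID,COA,SAU)
if np.hypot(*(l[0][:2]-MID))<.007 and get_grip_width()>.9: job_done(); print("handed in",get_time())
E
```

```text
lid (array([ 0.5642, -0.0419,  0.0326]), np.float64(0.0003), 61) tum (array([ 0.5729, -0.1775,  0.0187]), np.float64(0.0031), 76) pot (array([0.5805, 0.076 , 0.0297]), np.float64(0.0019), 115) targets [ 0.5644 -0.0419] [ 0.5484 -0.1604] [0.5804 0.0766]
the job is handed in; nothing more can be done
the job is handed in; nothing more can be done
```

The row is laid out and the job was handed in at about 65 s of the 115 s allowed. No verdict is reported. The pot is on the saucer, the tumbler on the coaster, and the jar midway between them with its lid on.

**Final checks against the targets:**

| Object | Result |
|---|---|
| Jar | 0.1 mm from the midpoint when measured after placing |
| Lid | 0.2 mm from the midpoint; it touched down within 1 mm of the seated height and looks level |
| Pot | within about 1 mm of the saucer centre; touched down at floor height |
| Tumbler | touched down at coaster height; no valid numeric position |

- **Tumbler fit failed:** the last numeric fit gave a radius of 19 mm against a true 32.5 mm, because the finger blocked part of the view, so I did not use it. My hand-in test only checked the lid position and that the gripper was open. For the tumbler I relied on where it was set down, and on its lid appearing within about 1 px of where a centred tumbler would show.
- **An earlier lid fit also failed:** the fit right after I released the lid was poor (4 mm residual). The final one is clean.
- **First lid grasp missed:** the gripper closed above the knob, and the lid did not move. Touching the table showed the fingertips end about 33 mm short of the stated tool point. I corrected for that on every later grasp. The jar, picked before I knew this, was held nearer its rim but placed fine.
- **Bystanders:** I did not measure the trowel, clay pot or sunscreen bottle again. Nothing came near them, and they look unmoved in the last scene picture, taken before the final release.

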